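Make the bead kiln ready for its next firing

TASK

Make the bead kiln ready for its next firing: gently lower its open lid until it is fully shut, then swing the brass turnbutton on the kiln's front over the lid as far as it goes, square across the lid's edge. After that, on the tilted round gauge, turn the black knob anticlockwise until the red peak pointer is fully back at its zero stop (the green post). Leave everything else on the table where it is.

Things in the scene. Friction and masses are not known exactly. Their poses are not given: they have to be found in the camera images.
- kiln: white bead kiln, an open-topped insulated box 220 (x) x 280 (y) mm, rim 120 mm high, fixed to the table. Origin under its centre; its -x side is the front, towards the robot. Lid hinge along the +x rim; turnbutton bracket on the front at (-132, +95) mm, top at 140 mm.
- lid (a joint): angle of the kiln lid in rad: 0 fully shut, grows as the front edge rises about the hinge on the far rim, up to 1.0. A friction hinge holds it where it is left.
- lid_hinge (a point): middle of the lid's hinge axis (along its y), at kiln (110, 0, 120) mm. Its frame turns with the lid: the lid plate, 220 x 280 x 20 mm, runs from here along -x and lies from z = 0 to 20 mm; shut, its top is 140 mm above the table.
- lid_handle (a point): centre of the dark wooden bar handle on the lid's top, at (-170, -35, 50) mm from lid_hinge in the lid's frame: a round bar 16 mm thick, 100 mm long along y, with two legs 42 mm either side of its centre.
- turnbutton (a joint): angle of the brass turnbutton in rad about a vertical axis: 0 parallel to the kiln's front edge (open), grows anticlockwise seen from above as it swings over the lid, stop at 1.571 (square across the edge, pointing to the kiln's +x); negative (to -0.6) swung out away from the kiln.
- button_pivot (a point): on the turnbutton's pivot axis at mid height (155 mm above the table). The turnbutton is a brass bar 16 mm wide and 20 mm high (145 to 165 mm above the table), reaching 85 mm from the pivot one way and 20 mm the other; a boss 26 mm across and 24 mm high surrounds the pivot. Its frame turns with the bar, whose long arm points along its -y.
- button_tip (a point): end of the long arm of the turnbutton at mid height, 85 mm from the pivot.
- gauge: blue round gauge on a dark stand, fixed to the table; drum 170 mm across and 60 mm thick, its white face leaning 35 deg from level towards the gauge's -x side (turned to the robot's right and partly away from it), face centre 105 mm above the table over the origin. Foot 170 x 150 mm.
- peak_knob (a joint): angle of the black reset knob and its red peak pointer in rad: 0 at the zero stop (green post, seen facing the dial 70 deg anticlockwise from its uppermost point); grows clockwise seen facing the dial, up to 3.6.
- knob_grip (a point): on the knob's axis, 38 mm out from the gauge's face. Its frame turns with the knob: z points out of the face (35 deg from vertical), x along the knob's bar towards the red pointer. The bar is 66 mm long, 16 mm thick and lies 12 to 48 mm out from the face, over a flat hub 40 mm across; pointer and green post (58 mm from the axis) stay within 11 mm of the face.
- rod_jar: steel jar, 68 mm across and 90 mm high, with coloured glass rods standing in it (170 mm high in all); origin under its centre; a bystander to be left where it is
- paddle: dark graphite paddle with a wooden handle lying flat, 190 mm long along its x axis, 20 mm high; a bystander to be left where it is
- pliers: red and black handled pliers lying flat, 150 mm long along their x axis, 16 mm high; a bystander to be left where it is
- bead_dish: blue ceramic dish of beads, 96 mm across, 26 mm high; origin under its centre; a bystander to be left where it is
- marver: dark steel plate 90 x 70 x 16 mm; a bystander to be left where it is
- release_jar: small jar with blue cap, 60 mm across, 75 mm high; origin under its centre; a bystander to be left where it is

How it is judged:
On the way, in this order (a step that is already met when the one before it is completed fails the run):
1. the kiln lid is fully shut (value of joint lid below 0.03 rad), for 0.2 s.
2. the turnbutton is turned fully across the shut lid (value of joint lid below 0.03 rad and value of joint turnbutton above 1.4 rad), for 0.2 s.
3. with the lid secured, the peak pointer is back at its zero stop (all of step 2 and value of joint peak_knob below 0.07 rad), for 0.2 s.
At the end, for the whole second after the job is handed in: The lid is shut (within 0.03 rad), the turnbutton lies square across its edge (joint above 1.4 rad), the red pointer is at the zero stop (knob within 0.07 rad of 0), and each bystander stands within 30 mm of where it was, not tipped (all of step 3 and distance of each of rod_jar, paddle, pliers, bead_dish, marver, release_jar from where it was at the start of the episode below 0.03 m and angle between each of rod_jar, paddle, pliers, bead_dish, marver, release_jar's own z axis and vertical below 0.2 rad); the robot touches nothing.
It fails at once if the lid is slammed (closing faster than 2.5 rad/s) (velocity of joint lid below -2.5 rad/s).
It fails at once if a bystander is pushed more than 50 mm away or knocked over (distance of any of rod_jar, paddle, pliers, bead_dish, marver, release_jar from where it was at the start of the episode above 0.05 m or angle between any of rod_jar, paddle, pliers, bead_dish, marver, release_jar's own z axis and vertical above 0.6 rad).
It also fails if it takes over 70 s, if anything falls off the work surface, if the arm or the gripper's body presses on something with over 40 N, if the wrist force passes 120 N, or if a joint passes its speed limit or range.

ROBOT

A 7-joint arm with a two-finger parallel gripper is mounted at the origin on the work surface. World frame = base frame: x ahead of the robot, y to its left, z up, the work surface at z = 0. Lengths are in m, angles in rad, forces in N, time in s.
With the tool pointing down it reaches from about 0.425 to 0.925 m from the base axis. Payload 6.8 kg.
Tool frame: the origin (TCP) lies midway between the tips of the shut fingers; the grasp point (between the pads) lies 19 mm behind it (r.grip_depth is the distance from the TCP to the grasp point, in m); z points along the fingers, y is the line along which they close (so a half turn about z gives the same grasp; the last joint's range is limited). The gripper opens to 85 mm and grips with 20 to 120 N. Pads are 22 mm wide; open, the fingers measure 114 mm over their backs; the gripper's body (76 mm by 85 mm) begins 54 mm behind the grasp point. The pads swing forward as they close: fully open they stand 13 mm farther back than shut.
Start: joints at [1.198, 0.477, 0.022, 1.555, -0.011, 1.109, -0.083], TCP at [0.177, -0.651, 0.231] pointing down, gripper open.
Joint ranges: [-2.96, 2.96], [-0.34, 2.1], [-1.41, 1.46], [0.24, 2.44], [-1.37, 4.51], [0.17, 1.92], [-2.96, 2.96]. Speed limits (rad/s): [2.39, 2.39, 3.14, 3.14, 3.14, 3.14, 3.14].

INTERFACE

Orientations are given as a rotation vector (axis times angle).
In Python, from bench import telemetry, grab_frame, calibration, order, silhouettes, r gives the robot as it stands.
- The arm moves only by the tool apply_moves, never from a script. Its argument "moves" is a list of rows, each a list of 7 numbers: the turn, a rotation vector about the tool's x, y, z scaled (see below), then the shift along the tool's x, y, z scaled (see below), then the opening, from -1 (shut) to 1 (fully open). A call has exactly 8 rows; each row shifts and turns the commanded pose from where the row before left it, along the tool's axes as they then stand; what a row does not reach is not made up. The controller multiplies each number of a shift by 1000 mm and each number of a turn by 6 degrees. A row lasts 1/12 s, in which the tool goes at most 41.7 mm and 7.16 degrees, less where a joint would pass 70% of its speed; a pose out of reach is approached as far as the arm can. A call with a number of a shift or a turn outside -1 to 1 is refused whole. A call with a gripper value outside its range is refused whole. The fingers move at their own pace and stop on an object; "grip_force" is the grip in N (left out, the last holds). Time passes only in rows, so rows that do not move let the fingers close, or fill a call up. It gives the time, the measured TCP pose, the force, the opening and the grip force at its end, in the units of the state.
- telemetry.get_obs(): the state, without advancing time (a new reading comes with each control period).
- grab_frame(name): name is "scene" or "side" or "wrist"; returns the picture (400x640x3 uint8, blue, green, red); there is no depth.
- calibration(name): a dict with "fx", "fy", "cx", "cy" (pixels), "world_from_camera" (4x4, takes a point from camera to world coordinates); the wrist camera has in their place "mount" (4x4, takes a point from camera to tool coordinates, whose origin is the TCP and whose axes are the flange's). Camera axes: x right, y down, z forward; pixel columns grow to the right and rows downward; lengths in m; the calibration is good to about 2 mm. A picture is of the moment at which its call begins: read the wrist's pose just before it. calibration takes no time and is no camera call.
- order.hand_in(): hands the job in; it is judged then, once.
Trained networks look in the newest picture that a camera, given by its name, has taken for a name from the list of things; names that differ only in an ending like _2 or _b are one class to them, and where a whole thing is asked for, a point or a joint stands for the part that bears it (a point fixed in the world has none). Each returns a list of dicts, best first, with "p" (0 to 1); they miss things now and then, are a little off and sometimes report something else, mostly with a low value. They report only what shows in the picture. A call takes as long as a camera call.
- silhouettes(thing, camera): "mask" (400x640 bool, what is visible of it) and "extent" ([centre column, centre row, width, height] in pixels, round what is visible of it).
The state is a dict: "clock": time; "joints": joint angles; "qvel": joint speeds; "tau": joint torques, N m; "tcp_pos": TCP position; "orientation": TCP orientation; "contact_force": force on the tool from outside, world axes, zero at the start; "moment": the same for the moment, N m; "grip_width": finger opening in m; "gripper_force": force on a finger pad.
Only numpy, scipy, OpenCV 4.12 (cv2) and the standard library are available. Lean on these libraries where they do the work, as an engineer would, in place of code of your own. Each camera call takes 0.05 s, during which the arm holds its last target. There are 200 camera calls.

## Working session

There is one attempt and no reset: what is moved stays moved. The work goes in short steps, Python scripts to look and compute and a tool call to move; the robot and the scene stay as the last step left them, time stands still between calls to the robot, and variables do not carry over. Pictures are saved under pics/ and viewed, at most 10 in all, crops included, and the job is handed in when it is done.

Besides the shell and the picture viewer there is one more tool, called after "Request:" in YAML: its name, and indented under it one key for each argument. apply_moves: Moves the arm, as the interface text tells. Its arguments: {"type":"object","properties":{"moves":{"type":"array"},"grip_force":{"type":"number"}},"required":["moves"]}

```bash
ls; mkdir -p pics
python3 - <<'E'
from bench import telemetry, grab_frame, calibration, r
import cv2
for n in ("scene","side"):
    cv2.imwrite(f"pics/{n}0.png",grab_frame(n)); c=calibration(n); print(n,c)
o=telemetry.get_obs(); print(o); print(calibration("wrist"), r.grip_depth)
E
```

```text
pics
scene {'fx': 385.6175766147651, 'fy': 385.6175766147651, 'cx': 317.8061192896346, 'cy': 200.76041413084084, 'world_from_camera': array([[-0.30657147,  0.66771302, -0.67836071,  1.21547872],
       [ 0.95162567,  0.23039731, -0.20328713,  0.26594046],
       [ 0.02055502, -0.7078675 , -0.7060461 ,  0.80307647],
       [ 0.        ,  0.        ,  0.        ,  1.        ]])}
side {'fx': 393.2477739626088, 'fy': 393.2477739626088, 'cx': 321.0750208574062, 'cy': 192.7172077565958, 'world_from_camera': array([[-0.97359998, -0.13948231,  0.1806869 ,  0.34303656],
       [-0.22744364,  0.52587496, -0.81958826,  1.11262799],
       [ 0.01929935, -0.83904721, -0.54371621,  0.7949103 ],
       [ 0.        ,  0.        ,  0.        ,  1.        ]])}
{'clock': 0.1, 'joints': array([ 1.19788939,  0.47770889,  0.02237095,  1.55638602, -0.0115203 ,
        1.10924889, -0.08311116]), 'qvel': array([ 9.00928023e-04, -2.30833305e-04,  4.55684538e-05, -2.68374462e-03,
       -1.54588631e-04,  7.07418074e-04,  6.05581997e-04]), 'tau': array([ 3.94379589e-03, -5.97764003e+01,  1.61336381e+00, -2.81957996e+01,
        1.27676589e-02,  5.01129936e-03,  1.07250486e-05]), 'tcp_pos': array([ 0.17650042, -0.65096063,  0.23041507]), 'orientation': array([-3.11252513e+00, -4.14493662e-01,  5.10678683e-04]), 'contact_force': array([-0.2232235 , -0.20150964,  0.31987265]), 'moment': array([-0.01927897, -0.00323973,  0.03589951]), 'gripper_force': 0.0, 'grip_width': 0.08572288766766248}
{'fx': 277.3885628513762, 'fy': 277.3885628513762, 'cx': 321.07755548357954, 'cy': 200.92398261060555, 'mount': array([[-8.20810731e-04, -9.52246880e-01, -3.05328029e-01,
         7.84586805e-02],
       [ 9.99999494e-01, -9.59090413e-04,  3.02889117e-04,
         6.64822451e-05],
       [-5.81262403e-04, -3.05327626e-01,  9.52247186e-01,
        -1.42582110e-01],
       [ 0.00000000e+00,  0.00000000e+00,  0.00000000e+00,
         1.00000000e+00]])} 0.0187
```

View pics/scene0.png

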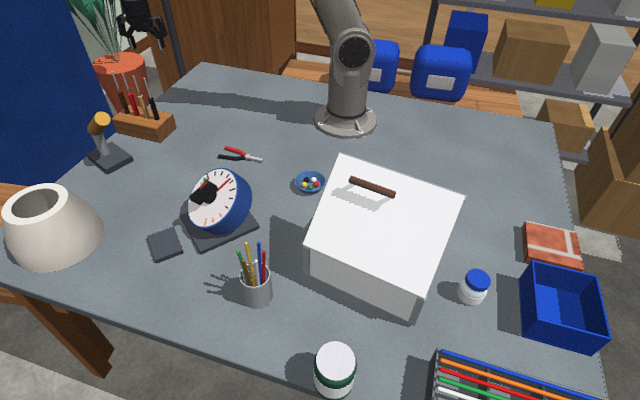

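View pics/side0.png

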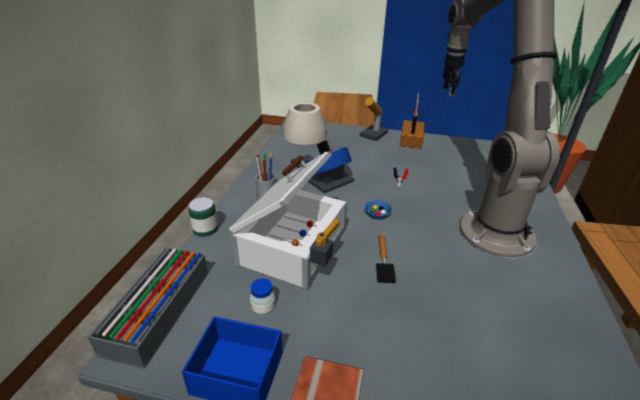

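Run:
```python
import cv2, numpy as np
s=cv2.imread("pics/scene0.png"); d=cv2.imread("pics/side0.png")
a=cv2.resize(d[140:290,225:365],None,fx=4,fy=4,interpolation=cv2.INTER_CUBIC)  # 560x600
cv2.imwrite("pics/c1.png",a)
b=cv2.resize(s[145:325,295:475],None,fx=3.0,fy=3.0,interpolation=cv2.INTER_CUBIC) #540x540
cv2.imwrite("pics/c2.png",b)
```

```text
(no output)
```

View pics/c1.png

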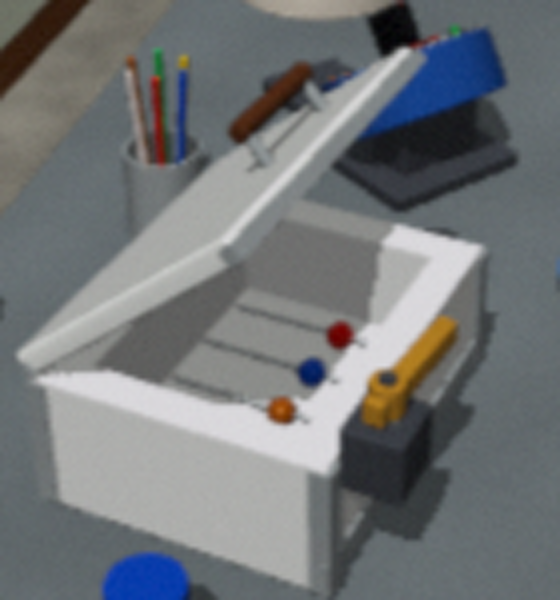

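Run:
```python
from bench import silhouettes, grab_frame
import numpy as np, pickle
out={}
for cam in("scene","side"):
    for n in("kiln","lid","lid_handle","button_tip","gauge","peak_knob","rod_jar","paddle","pliers","bead_dish","marver","release_jar"):
        s=silhouettes(n,cam)
        if s: out[cam,n]=s[0]; print(cam,n,[ (round(float(x["p"]),2),np.round(x["extent"]).astype(int).tolist(),int(x["mask"].sum())) for x in s[:2]])
pickle.dump(out,open("sil.pkl","wb"))
```

```text
scene lid [(0.93, [385, 225, 162, 146], 14406)]
scene lid_handle [(0.77, [384, 225, 165, 146], 14334)]
scene gauge [(0.64, [222, 212, 83, 82], 4464)]
scene peak_knob [(0.81, [203, 191, 26, 24], 433)]
scene pliers [(0.56, [242, 156, 45, 21], 329)]
scene bead_dish [(0.65, [309, 183, 33, 26], 575)]
scene release_jar [(0.7, [474, 285, 36, 37], 875), (0.68, [242, 155, 45, 13], 212)]
side kiln [(0.61, [290, 221, 118, 136], 9227)]
side lid [(0.86, [281, 194, 101, 80], 2070)]
side lid_handle [(0.75, [281, 192, 100, 81], 2099), (0.63, [265, 177, 18, 44], 493)]
side button_tip [(0.65, [329, 232, 21, 33], 299)]
side gauge [(0.77, [333, 168, 45, 56], 1273)]
side peak_knob [(0.52, [325, 147, 12, 13], 139)]
side rod_jar [(0.89, [266, 177, 20, 38], 501)]
side paddle [(0.57, [384, 260, 23, 50], 533)]
side pliers [(0.56, [401, 176, 14, 19], 110)]
side bead_dish [(0.72, [378, 210, 28, 19], 394), (0.54, [331, 168, 41, 54], 1261)]
side marver [(0.46, [303, 162, 20, 15], 103)]
side release_jar [(0.62, [264, 295, 27, 39], 792), (0.61, [329, 233, 22, 26], 312)]
```

Run:
```python
import cv2, numpy as np
s=cv2.imread("pics/scene0.png"); d=cv2.imread("pics/side0.png")
a=cv2.resize(s[155:255,175:265],(450,500),interpolation=cv2.INTER_CUBIC)  # x5
b=cv2.resize(d[135:195,305:360],(330,360),interpolation=cv2.INTER_CUBIC) # x6
c=np.zeros((500,780,3),np.uint8); c[:,:450]=a; c[:360,450:]=b
cv2.imwrite("pics/c3.png",c)
```

```text
(no output)
```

View pics/c3.png

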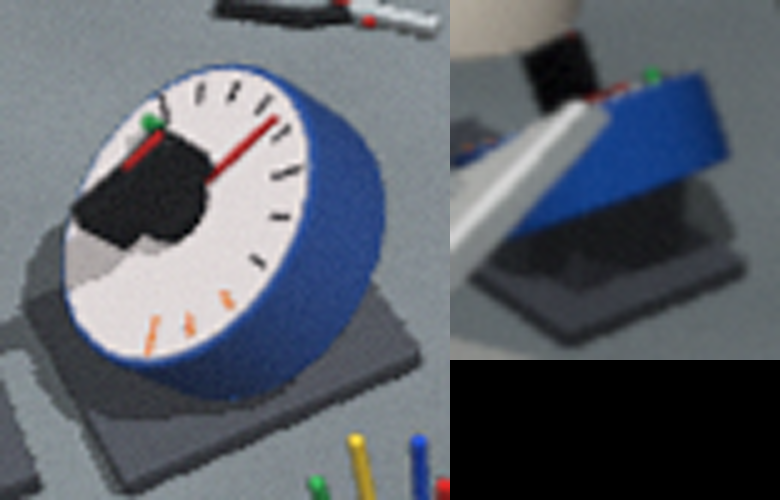

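View pics/c2.png

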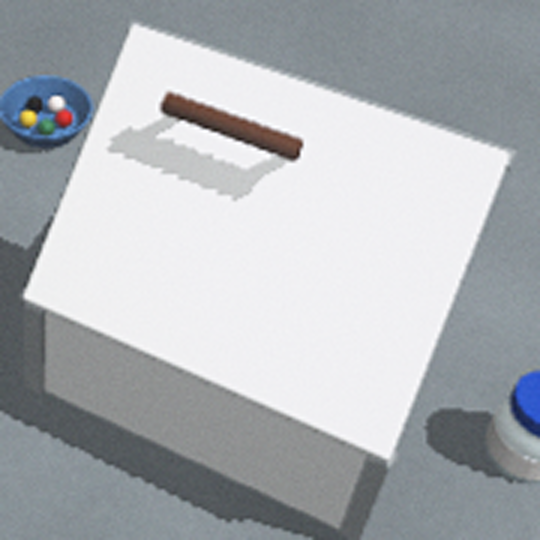

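```bash
cat > h.py <<'E'
import numpy as np
from bench import calibration
from scipy.optimize import least_squares
from scipy.spatial.transform import Rotation as R
C={n:calibration(n) for n in("scene","side")}
def proj(n,P):
    c=C[n];T=np.linalg.inv(c["world_from_camera"]);p=np.atleast_2d(P)@T[:3,:3].T+T[:3,3]
    return np.c_[c["fx"]*p[:,0]/p[:,2]+c["cx"],c["fy"]*p[:,1]/p[:,2]+c["cy"]]
def place(q,P):
    c,s=np.cos(q[2]),np.sin(q[2]);P=np.atleast_2d(P)
    return np.c_[q[0]+c*P[:,0]-s*P[:,1],q[1]+s*P[:,0]+c*P[:,1],P[:,2]]
def lidp(th,P):
    P=np.atleast_2d(P);c,s=np.cos(th),np.sin(th)
    return np.c_[.11+c*P[:,0]+s*P[:,2],P[:,1],.12-s*P[:,0]+c*P[:,2]]
def btn(a,P):
    P=np.atleast_2d(P);c,s=np.cos(a),np.sin(a)
    return np.c_[-.132+c*P[:,0]-s*P[:,1],.095+s*P[:,0]+c*P[:,1],.155+P[:,2]]
S35,C35=np.sin(np.radians(35)),np.cos(np.radians(35))
N=np.array([-S35,0,C35]);U=np.array([C35,0,S35]);Y=np.array([0,1.,0])
def dial(a,rad,h):  # a: anticlockwise from uppermost
    a=np.atleast_1d(a);return np.array([0,0,.105])+rad*(np.cos(a)[:,None]*U+np.sin(a)[:,None]*Y)+h*N
E
cat > fit.py <<'E'
from h import *
k=lambda L:np.array(L)/4+[225,140]
kp=[((-.11,.14,.12),(325,470)),((-.11,-.14,.12),(487,247)),((-.11,.14,0),(322,592)),((.11,.14,0),(58,498))]
c2=lambda L:np.array(L)/3+[295,145]
lp_s=[((-.22,-.14,.02),(133,24)),((-.22,.14,.02),(513,153)),((0,-.14,.02),(24,297)),((0,.14,.02),(388,460)),((-.17,-.035,.058),(233,124))]
lp_d=[((-.22,-.14,.02),(415,48)),((-.22,.14,0),(235,258)),((-.22,.14,.02),(225,238)),((0,.14,.02),(22,355))]
bp=[((0,0,.012),(388,380)),((-.008,-.085,.01),(457,322)),((.008,-.085,.01),(437,318)),((0.0,.02,.01),(374,412))]
def res(q):
    e=[proj("side",place(q,p))[0]-k(u) for p,u in kp]
    e+=[proj("scene",place(q,lidp(q[3],p)))[0]-c2(u) for p,u in lp_s]
    e+=[proj("side",place(q,lidp(q[3],p)))[0]-k(u) for p,u in lp_d]
    e+=[proj("side",place(q,btn(q[4],p)))[0]-k(u) for p,u in bp]
    return np.ravel(e)
f=least_squares(res,[.6,.1,0,.6,0],loss="soft_l1");print(f.x,np.round(res(f.x).reshape(-1,2),1).tolist())
q=f.x
print("handle",place(q,lidp(q[3],(-.17,-.035,.05))),"pivot",place(q,btn(q[4],(0,0,0))),"tip",place(q,btn(q[4],(0,-.085,0))))
c3=lambda L:np.array(L)/5+[175,155]
face=c3(np.array([(240,67),(308,160),(140,360),(65,260),(200,345),(270,260),(293,100)]))
def rg(g):
    P=proj("scene",place(g,dial(np.linspace(0,2*np.pi,721),g[3],0)))
    e=[]
    for p in face:
        d=P-p;i=np.argmin((d**2).sum(1));e.append(d[i])
    e.append(proj("scene",place(g,dial(np.radians(70),.058,.009)))[0]-c3((150,122)))
    e.append(proj("side",place(g,dial(np.radians(70),.058,.009)))[0]-(np.array([653-450,75])/6+[305,135]))
    e.append(proj("scene",place(g,dial(np.radians(70)-g[4],.058,.005)))[0]-c3((277,118)))
    return np.ravel(e)
best=min((least_squares(rg,[.5,-.25,y,.082,t],loss="soft_l1") for y in(-2,-1,0,1,2,3) for t in (.5,1.5,2.5)),key=lambda f:f.cost)
g=best.x;print(g,np.round(rg(g).reshape(-1,2),1).tolist())
np.save("q.npy",q);np.save("g.npy",g)
print("grip",place(g,dial(0,0,.038)))
# others
import pickle
s=pickle.load(open("sil.pkl","rb"))
for (cam,n),m in s.items():
    v,u=np.nonzero(m["mask"]);c=C[cam];d=np.array([(u.mean()-c["cx"])/c["fx"],(v.mean()-c["cy"])/c["fy"],1]);T=c["world_from_camera"];d=T[:3,:3]@d
    z={"rod_jar":.08,"release_jar":.04}.get(n,.01);print(cam,n,np.round(T[:3,3]+d*(z-T[2,3])/d[2],3)) if n in("rod_jar","release_jar","paddle","pliers","bead_dish","marver") else 0
# rod jar scene centre of steel can base ~ (256,287)
E
python3 fit.py
```

```text
[ 0.61631691  0.24154012 -0.19198095  0.70786138 -0.07849536] [[-0.3, 0.9], [-0.6, 0.0], [0.5, 4.0], [-2.7, 2.8], [0.3, -2.1], [0.1, -1.1], [-1.1, -1.2], [0.0, -0.2], [-0.8, -1.6], [-0.9, -1.0], [1.9, 1.9], [-0.7, 0.2], [-2.6, -0.0], [-0.3, 0.9], [0.3, -0.6], [-0.1, -1.4], [-0.7, -2.0]]
handle [[0.62274579 0.20463546 0.26852348]] pivot [[0.50486835 0.3599809  0.155     ]] tip [[0.48215717 0.27807119 0.155     ]]
[ 0.61983092 -0.19806344  2.44957924  0.08084092  1.20030092] [[-0.0, -0.0], [0.0, -0.0], [0.1, -0.4], [-0.2, -0.0], [-0.2, -0.6], [1.5, 0.7], [-0.1, 0.1], [1.5, -1.7], [-0.6, -0.9], [-5.0, 1.0]]
grip [[ 0.63661296 -0.21197116  0.13612778]]
scene pliers [ 0.335 -0.271  0.01 ]
scene bead_dish [ 0.381 -0.012  0.01 ]
scene release_jar [0.633 0.473 0.04 ]
side rod_jar [ 0.799 -0.013  0.08 ]
side paddle [0.34  0.253 0.01 ]
side pliers [ 0.329 -0.264  0.01 ]
side bead_dish [ 0.389 -0.021  0.01 ]
side marver [ 0.737 -0.3    0.01 ]
side release_jar [0.628 0.476 0.04 ]
```

```bash
cat >> h.py <<'E'
from bench import telemetry
def state():
    o=telemetry.get_obs();return o,o["tcp_pos"],R.from_rotvec(o["orientation"])
def go(pts,Rt=None):
    "print tool-frame legs (units of rows) through world points; turn to Rt first"
    o,p,Rc=state();print("t",o["clock"],"p",p.round(4),"R\n",Rc.as_matrix().round(3))
    if Rt is not None:
        d=(Rc.inv()*Rt).as_rotvec(degrees=True)/6;print("turn",d.round(2),"rows",np.linalg.norm(d));Rc=Rt
    for w in np.atleast_2d(pts):
        d=Rc.inv().apply(w-p);print(np.round(w,3),"shift",d.round(4),"rows",(np.linalg.norm(d)/.0417).round(1));p=w
E
python3 - <<'E'
from h import *
q=np.load("q.npy")
P=place(q,[(-.03,.08,.30)])[0]
Rt=R.from_euler("z",q[2])*R.from_matrix(np.diag([1,-1,-1.]))
go([(.3,-.6,.36),(.6,-.2,.36),P],None); go([P],Rt)
E
```

```text
t 1.3 p [ 0.1767 -0.6515  0.2313] R
 [[ 0.965  0.262  0.   ]
 [ 0.262 -0.965 -0.   ]
 [ 0.     0.    -1.   ]]
[ 0.3  -0.6   0.36] shift [ 0.1325 -0.0174 -0.1287] rows 4.4
[ 0.6  -0.2   0.36] shift [ 0.3942 -0.3075 -0.    ] rows 12.0
[0.602 0.326 0.3  ] shift [ 0.1397 -0.5069  0.06  ] rows 12.7
t 1.3 p [ 0.1767 -0.6515  0.2313] R
 [[ 0.965  0.262  0.   ]
 [ 0.262 -0.965 -0.   ]
 [ 0.     0.    -1.   ]]
turn [ 0.   -0.    4.36] rows 4.3622148941177254
[0.602 0.326 0.3  ] shift [ 0.2312 -1.0405 -0.0687] rows 25.6
```

Request:
apply_moves:
  moves:
    - [0,0,0,0.028,-0.004,-0.03,-1]
    - [0,0,0,0.028,-0.004,-0.03,-1]
    - [0,0,0,0.028,-0.004,-0.03,-1]
    - [0,0,0,0.028,-0.004,-0.03,-1]
    - [0,0,0,0.03,-0.022,0,-1]
    - [0,0,0,0.03,-0.022,0,-1]
    - [0,0,0,0.03,-0.022,0,-1]
    - [0,0,0,0.03,-0.022,0,-1]

```text
clock: 1.97
tcp_pos: [0.3743, -0.4889, 0.3516]
orientation: [3.114, 0.414, 0.001]
contact_force: [0.4, 0.4, -0.4]
grip_width: -0.0001
gripper_force: 0.0
```

Request:
apply_moves:
  moves:
    - [0,0,0,0.03,-0.024,0,-1]
    - [0,0,0,0.03,-0.024,0,-1]
    - [0,0,0,0.03,-0.024,0,-1]
    - [0,0,0,0.03,-0.024,0,-1]
    - [0,0,0,0.03,-0.024,0,-1]
    - [0,0,0,0.03,-0.024,0,-1]
    - [0,0,0,0.03,-0.024,0,-1]
    - [0,0,0,0.03,-0.024,0,-1]

```text
clock: 2.63
tcp_pos: [0.5555, -0.2407, 0.3516]
orientation: [3.114, 0.414, 0.001]
contact_force: [0.9, -0.7, 0.1]
grip_width: -0.0
gripper_force: 0.0
```

Run:
```python
from h import *
q=np.load("q.npy")
P=place(q,[(-.03,.08,.30)])[0]
Rt=R.from_euler("z",q[2])*R.from_matrix(np.diag([1,-1,-1.]))
go([P+[0,0,.05],P],Rt); print(state()[0]["joints"].round(2))
```

```text
t 2.6333 p [ 0.5555 -0.2407  0.3516] R
 [[ 0.965  0.261  0.   ]
 [ 0.261 -0.965 -0.   ]
 [ 0.     0.    -1.   ]]
turn [ 0.   -0.    4.36] rows 4.359727854561591
[0.602 0.326 0.35 ] shift [-0.0624 -0.565   0.0016] rows 13.6
[0.602 0.326 0.3  ] shift [0.   0.   0.05] rows 1.2
[ 0.48  0.29 -0.22  1.56  0.06  1.3  -1.06]
```

Request:
apply_moves:
  moves:
    - [0,0,0.87,0,0,0,-1]
    - [0,0,0.87,0,0,0,-1]
    - [0,0,0.87,0,0,0,-1]
    - [0,0,0.87,0,0,0,-1]
    - [0,0,0.87,0,0,0,-1]
    - [0,0,0,-0.004,-0.035,0,-1]
    - [0,0,0,-0.004,-0.035,0,-1]
    - [0,0,0,-0.004,-0.035,0,-1]

```text
clock: 3.3
tcp_pos: [0.5627, -0.1362, 0.3513]
orientation: [3.127, -0.302, 0.0]
contact_force: [1.3, 0.7, 0.6]
grip_width: -0.0002
gripper_force: 0.0
```

Request:
apply_moves:
  moves:
    - [0,0,0,-0.004,-0.036,0,-1]
    - [0,0,0,-0.004,-0.036,0,-1]
    - [0,0,0,-0.004,-0.036,0,-1]
    - [0,0,0,-0.004,-0.036,0,-1]
    - [0,0,0,-0.004,-0.036,0,-1]
    - [0,0,0,-0.004,-0.036,0,-1]
    - [0,0,0,-0.004,-0.036,0,-1]
    - [0,0,0,-0.004,-0.036,0,-1]

```text
clock: 3.97
tcp_pos: [0.5859, 0.1535, 0.3515]
orientation: [3.127, -0.3, 0.001]
contact_force: [0.3, 0.6, -0.2]
grip_width: -0.0001
gripper_force: 0.0
```

Request:
apply_moves:
  moves:
    - [0,0,0,-0.004,-0.034,0,-1]
    - [0,0,0,-0.004,-0.034,0,-1]
    - [0,0,0,-0.004,-0.034,0,-1]
    - [0,0,0,-0.004,-0.034,0,-1]
    - [0,0,0,-0.004,-0.034,0,-1]
    - [0,0,0,0,0,0.015,-1]
    - [0,0,0,0,0,0.015,-1]
    - [0,0,0,0,0,0.01,-1]

```text
clock: 4.63
tcp_pos: [0.5981, 0.3232, 0.3096]
orientation: [3.127, -0.297, -0.002]
contact_force: [0.1, 0.3, -0.4]
grip_width: 0.0001
gripper_force: 0.0
```

Run:
```python
from h import *
q=np.load("q.npy")
P=place(q,[(-.03,.08,.30)])[0]
Rt=R.from_euler("z",q[2])*R.from_matrix(np.diag([1,-1,-1.]))
go([P],Rt); print(state()[0]["joints"].round(2))
```

```text
t 4.6333 p [0.5981 0.3232 0.3096] R
 [[ 0.982 -0.188 -0.001]
 [-0.188 -0.982 -0.001]
 [-0.001  0.001 -1.   ]]
turn [0.01 0.01 0.02] rows 0.029135202365440666
[0.602 0.326 0.3  ] shift [ 0.0035 -0.0033  0.0096] rows 0.3
[-0.32  0.46 -0.4   1.42  0.18  1.29 -2.49]
```

Request:
apply_moves:
  moves:
    - [0,0,0,0.002,0,0.01,-1]
    - [0,0,0,0,0,0.01,-1]
    - [0,0,0,0,0,0.01,-1]
    - [0,0,0,0,0,0.01,-1]
    - [0,0,0,0,0,0.01,-1]
    - [0,0,0,0,0,0.01,-1]
    - [0,0,0,0,0,0.01,-1]
    - [0,0,0,0,0,0.01,-1]

```text
clock: 5.3
tcp_pos: [0.6007, 0.3225, 0.2308]
orientation: [-3.127, 0.299, -0.001]
contact_force: [0.4, -0.3, 3.8]
grip_width: 0.0001
gripper_force: 1.4
```

Request:
apply_moves:
  moves:
    - [0,0,0,0,0,0.01,-1]
    - [0,0,0,0,0,0.01,-1]
    - [0,0,0,0,0,0.01,-1]
    - [0,0,0,0,0,0.01,-1]
    - [0,0,0,0,0,0.01,-1]
    - [0,0,0,0,0,0.01,-1]
    - [0,0,0,0,0,0.01,-1]
    - [0,0,0,0,0,0.008,-1]

```text
clock: 5.97
tcp_pos: [0.6001, 0.3222, 0.1517]
orientation: [3.127, -0.299, -0.002]
contact_force: [-1.1, -1.0, 2.3]
grip_width: 0.0001
gripper_force: 1.4
```

Request:
apply_moves:
  moves:
    - [0,0,0,0,0,0.003,-1]
    - [0,0,0,0,0,0.003,-1]
    - [0,0,0,0,0,0.003,-1]
    - [0,0,0,0,0,0.002,-1]
    - [0,0,0,0,0,0.002,-1]
    - [0,0,0,0,0,0.001,-1]
    - [0,0,0,0,0,0,-1]
    - [0,0,0,0,0,0,-1]

```text
clock: 6.63
tcp_pos: [0.6008, 0.3223, 0.1402]
orientation: [-3.127, 0.299, -0.001]
contact_force: [-3.3, -1.3, 6.1]
grip_width: 0.0
gripper_force: 3.0
```

Request:
apply_moves:
  moves:
    - [0,0,0,0,0,0.002,-1]
    - [0,0,0,0,0,0.002,-1]
    - [0,0,0,0,0,0.002,-1]
    - [0,0,0,0,0,0,-1]
    - [0,0,0,0,0,0,-1]
    - [0,0,0,0,0,0,-1]
    - [0,0,0,0,0,0,-1]
    - [0,0,0,0,0,0,-1]

```text
clock: 7.3
tcp_pos: [0.6008, 0.3225, 0.1399]
orientation: [-3.127, 0.3, -0.004]
contact_force: [-15.9, -9.4, 40.3]
grip_width: 0.0002
gripper_force: 19.6
```

Run:
```python
from h import *
q=np.load("q.npy")
# finger path for the turnbutton
pts=[(-.075,.03,.20),(-.18,.03,.20),(-.18,.03,.15)]
go(place(q,pts))
piv=np.array([-.132,.095]);
W=[]
for a in np.radians(np.arange(-4.5,95,9)):
    e=np.array([np.sin(a),-np.cos(a)]);n=np.array([np.cos(a),np.sin(a)])
    W.append([*(piv+.062*e-.022*n),.15])
W=place(q,W);print(W.round(3));go(W)
```

```text
t 7.3 p [0.6008 0.3225 0.1399] R
 [[ 0.982 -0.19   0.003]
 [-0.19  -0.982 -0.   ]
 [ 0.003 -0.    -1.   ]]
[0.548 0.285 0.2  ] shift [-0.0443  0.0464 -0.0602] rows 2.1
[0.445 0.305 0.2  ] shift [-1.05e-01 -1.00e-04 -3.00e-04] rows 2.5
[0.445 0.305 0.15 ] shift [-0.0001  0.      0.05  ] rows 1.2
[[0.467 0.306 0.15 ]
 [0.476 0.301 0.15 ]
 [0.486 0.297 0.15 ]
 [0.496 0.295 0.15 ]
 [0.506 0.294 0.15 ]
 [0.516 0.295 0.15 ]
 [0.526 0.298 0.15 ]
 [0.536 0.302 0.15 ]
 [0.544 0.307 0.15 ]
 [0.552 0.314 0.15 ]
 [0.559 0.322 0.15 ]
 [0.564 0.331 0.15 ]]
t 7.3 p [0.6008 0.3225 0.1399] R
 [[ 0.982 -0.19   0.003]
 [-0.19  -0.982 -0.   ]
 [ 0.003 -0.    -1.   ]]
[0.467 0.306 0.15 ] shift [-0.1282  0.0415 -0.0105] rows 3.2
[0.476 0.301 0.15 ] shift [0.0097 0.0035 0.    ] rows 0.2
[0.486 0.297 0.15 ] shift [0.0101 0.0019 0.    ] rows 0.2
[0.496 0.295 0.15 ] shift [0.0103 0.0003 0.    ] rows 0.2
[0.506 0.294 0.15 ] shift [ 0.0102 -0.0013  0.    ] rows 0.2
[0.516 0.295 0.15 ] shift [ 0.0099 -0.0029  0.    ] rows 0.2
[0.526 0.298 0.15 ] shift [ 0.0093 -0.0044  0.    ] rows 0.2
[0.536 0.302 0.15 ] shift [ 0.0085 -0.0058  0.    ] rows 0.2
[0.544 0.307 0.15 ] shift [ 0.0075 -0.0071  0.    ] rows 0.2
[0.552 0.314 0.15 ] shift [ 0.0063 -0.0082  0.    ] rows 0.2
[0.559 0.322 0.15 ] shift [ 0.0049 -0.0091  0.    ] rows 0.2
[0.564 0.331 0.15 ] shift [ 0.0035 -0.0097  0.    ] rows 0.2
```

Request:
apply_moves:
  moves:
    - [0,0,0,0,0,-0.035,-1]
    - [0,0,0,0,0,-0.035,-1]
    - [0,0,0,-0.03,0.012,0,-1]
    - [0,0,0,-0.03,0.012,0,-1]
    - [0,0,0,-0.03,0.012,0,-1]
    - [0,0,0,-0.03,0.01,0,-1]
    - [0,0,0,-0.03,0,0,-1]
    - [0,0,0,0,0,0.01,-1]

```text
clock: 7.97
tcp_pos: [0.4403, 0.3075, 0.195]
orientation: [-3.126, 0.291, -0.002]
contact_force: [0.1, 0.2, -0.1]
grip_width: -0.0001
gripper_force: 0.0
```

Run:
```python
from h import *
import cv2
from bench import grab_frame
cv2.imwrite("pics/w1.png",np.hstack([cv2.resize(grab_frame("side")[150:300,220:370],(400,400)),cv2.resize(grab_frame("wrist"),(400,250))[0:250].repeat(1,0) if 0 else cv2.copyMakeBorder(cv2.resize(grab_frame("wrist"),(400,250)),0,150,0,0,0)]))
q=np.load("q.npy");go(place(q,[(-.18,.03,.15)]))
```

```text
t 8.0667 p [0.4438 0.3052 0.1927] R
 [[ 0.982 -0.188  0.   ]
 [-0.188 -0.982 -0.001]
 [ 0.     0.001 -1.   ]]
[0.445 0.305 0.15 ] shift [ 0.0014 -0.0004  0.0427] rows 1.0
```

View pics/w1.png

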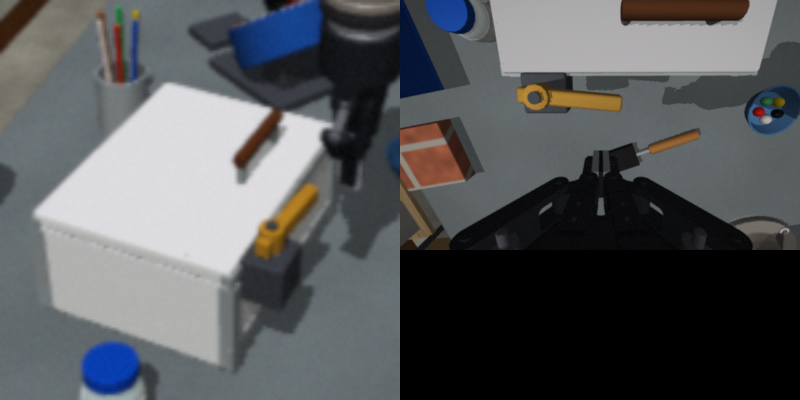

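Request:
apply_moves:
  moves:
    - [0,0,0,0,0,0.021,-1]
    - [0,0,0,0,0,0.021,-1]
    - [0,0,0,0.011,-0.001,0,-1]
    - [0,0,0,0.011,-0.001,0,-1]
    - [0,0,0,0.01,0.0035,0,-1]
    - [0,0,0,0.01,0.002,0,-1]
    - [0,0,0,0.01,0.0,0,-1]
    - [0,0,0,0.01,-0.001,0,-1]

```text
clock: 8.73
tcp_pos: [0.5066, 0.2907, 0.152]
orientation: [-3.127, 0.301, -0.001]
contact_force: [-2.2, 0.3, 0.4]
grip_width: -0.0004
gripper_force: 0.7
```

Request:
apply_moves:
  moves:
    - [0,0,0,0.01,-0.003,0,-1]
    - [0,0,0,0.009,-0.0045,0,-1]
    - [0,0,0,0.0085,-0.006,0,-1]
    - [0,0,0,0.0075,-0.007,0,-1]
    - [0,0,0,0.006,-0.008,0,-1]
    - [0,0,0,0.005,-0.009,0,-1]
    - [0,0,0,0.0035,-0.0095,0,-1]
    - [0,0,0,0,-0.003,0,-1]

```text
clock: 9.4
tcp_pos: [0.5628, 0.3266, 0.1504]
orientation: [3.116, -0.301, -0.006]
contact_force: [-8.5, -19.8, 11.5]
grip_width: -0.0002
gripper_force: 10.5
```

Run:
```python
from h import *
import cv2
from bench import grab_frame
cv2.imwrite("pics/w2.png",np.hstack([cv2.resize(grab_frame("side")[150:300,220:370],(400,400)),cv2.copyMakeBorder(cv2.resize(grab_frame("wrist"),(400,250)),0,150,0,0,0)]))
q=np.load("q.npy");o,p,Rc=state();print(place([0,0,-q[2]],p-np.array([q[0],q[1],0])),p,o["contact_force"])
```

```text
[[-0.06886333  0.07303722  0.15055984]] [0.56265451 0.3263749  0.15055984] [ -6.00035836 -13.33509558   8.07454736]
```

View pics/w2.png

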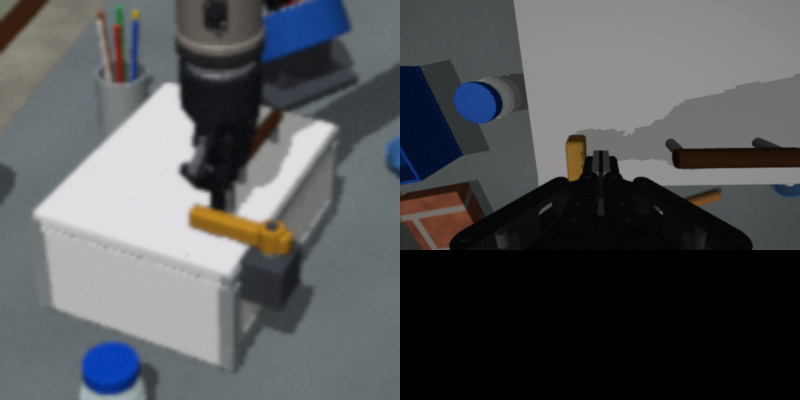

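```bash
cat >> h.py <<'E'
def gw(v,g): return place([0,0,g[2]],v)[0]
def Rgrip(g,th,sgn=-1):
    a=np.radians(70)-th; d=np.cos(a)*U+np.sin(a)*Y
    x=sgn*gw(d,g);z=-gw(N,g);return R.from_matrix(np.c_[x,np.cross(z,x),z])
E
python3 - <<'E'
from h import *
g=np.load("g.npy");o,p,Rc=state()
A=place(g,dial(0,0,.038+.16))[0];print(A)
go([p+[0.0,-.012,0],p+[0,-.012,.2],(.6,-.05,.38),A+[0,0,.04]])
print((Rc.inv()*Rgrip(g,1.2)).as_rotvec(degrees=True)/6, Rgrip(g,1.2).as_matrix().round(3))
E
```

```text
[ 0.70727417 -0.27052998  0.2671921 ]
t 9.5 p [0.5627 0.3264 0.1506] R
 [[ 0.981 -0.192 -0.004]
 [-0.192 -0.981 -0.009]
 [-0.002  0.01  -1.   ]]
[0.563 0.314 0.151] shift [0.0023 0.0118 0.0001] rows 0.3
[0.563 0.314 0.351] shift [-0.0004  0.002  -0.2   ] rows 4.8
[ 0.6  -0.05  0.38] shift [ 0.1064  0.3507 -0.0261] rows 8.8
[ 0.707 -0.271  0.307] shift [0.1477 0.1951 0.0745] rows 6.1
[ 1.61271618 -5.69183697  4.38551709] [[ 0.644 -0.624 -0.442]
 [-0.506 -0.781  0.366]
 [-0.573 -0.012 -0.819]]
```

Request:
apply_moves:
  moves:
    - [0,0,0,0.002,0.016,0,-1]
    - [0,0,0,0,0,-0.035,-1]
    - [0,0,0,0,0,-0.035,-1]
    - [0,0,0,0,0,-0.035,-1]
    - [0,0,0,0,0,-0.035,-1]
    - [0,0,0,0,0,-0.035,-1]
    - [0,0,0,0.01,0.033,-0.03,-1]
    - [0,0,0,0.01,0.033,0,0]

```text
clock: 10.17
tcp_pos: [0.5704, 0.254, 0.3612]
orientation: [-3.119, 0.289, -0.016]
contact_force: [1.6, 0.2, 0.0]
grip_width: 0.011
gripper_force: 0.0
```

Request:
apply_moves:
  moves:
    - [0,0,0,0.01,0.036,0,1]
    - [0,0,0,0.01,0.036,0,1]
    - [0,0,0,0.01,0.036,0,1]
    - [0,0,0,0.01,0.036,0,1]
    - [0,0,0,0.01,0.036,0,1]
    - [0,0,0,0.01,0.036,0,1]
    - [0,0,0,0.01,0.036,0,1]
    - [0,0,0,0.01,0.036,0,1]

```text
clock: 10.83
tcp_pos: [0.5934, -0.0501, 0.3543]
orientation: [-3.127, 0.298, -0.004]
contact_force: [0.8, 1.3, -0.0]
grip_width: 0.0852
gripper_force: 0.0
```

Run:
```python
from h import *
g=np.load("g.npy");o,p,Rc=state()
A=place(g,dial(0,0,.038+.16))[0];go([A+[0,0,.05]]);go([A+[0,0,.05]],Rgrip(g,1.2))
print(o["joints"].round(2))
```

```text
t 10.8333 p [ 0.5934 -0.0501  0.3543] R
 [[ 0.982 -0.189  0.002]
 [-0.189 -0.982  0.   ]
 [ 0.002 -0.    -1.   ]]
[ 0.707 -0.271  0.317] shift [0.1534 0.1949 0.0374] rows 6.0
t 10.8333 p [ 0.5934 -0.0501  0.3543] R
 [[ 0.982 -0.189  0.002]
 [-0.189 -0.982  0.   ]
 [ 0.002 -0.    -1.   ]]
turn [ 1.51 -5.71  4.44] rows 7.390882378762601
[ 0.707 -0.271  0.317] shift [ 0.2062  0.1015 -0.1006] rows 6.0
[ 0.19  0.27 -0.27  1.58  0.07  1.3  -1.85]
```

Request:
apply_moves:
  moves:
    - [0,0,0,0.025,0.032,0,1]
    - [0,0,0,0.025,0.032,0,1]
    - [0,0,0,0.025,0.032,0,1]
    - [0,0,0,0.025,0.032,0,1]
    - [0,0,0,0.025,0.032,0,1]
    - [0,0,0,0.025,0.032,0,1]
    - [0,0,0,0,0,0,1]
    - [0,0,0,0,0,0,1]

```text
clock: 11.5
tcp_pos: [0.7041, -0.2687, 0.352]
orientation: [3.126, -0.305, -0.001]
contact_force: [0.0, 1.4, 0.2]
grip_width: 0.0856
gripper_force: 0.0
```

Request:
apply_moves:
  moves:
    - [0.19,-0.71,0.555,0,0,0,1]
    - [0.19,-0.71,0.555,0,0,0,1]
    - [0.19,-0.71,0.555,0,0,0,1]
    - [0.19,-0.71,0.555,0,0,0,1]
    - [0.19,-0.71,0.555,0,0,0,1]
    - [0.19,-0.71,0.555,0,0,0,1]
    - [0.19,-0.71,0.555,0,0,0,1]
    - [0.19,-0.71,0.555,0,0,0,1]

```text
clock: 12.17
tcp_pos: [0.6719, -0.2451, 0.3243]
orientation: [-2.702, 0.931, 0.66]
contact_force: [0.7, 0.8, -1.0]
grip_width: 0.0854
gripper_force: 0.0
```

Run:
```python
from h import *
import cv2
from bench import grab_frame
g=np.load("g.npy");o,p,Rc=state()
im=grab_frame("wrist");cv2.imwrite("pics/w3.png",im);np.save("w3pose.npy",np.r_[p,o["orientation"]])
A=place(g,dial(0,0,.038+.16))[0];go([A],Rgrip(g,1.2))
print(o["joints"].round(2))
```

```text
t 12.2167 p [ 0.6697 -0.2464  0.3224] R
 [[ 0.694 -0.63  -0.347]
 [-0.535 -0.775  0.337]
 [-0.482 -0.048 -0.875]]
turn [-0.34 -1.03  0.11] rows 1.089458172487523
[ 0.707 -0.271  0.267] shift [ 0.068  -0.004   0.0198] rows 1.7
[ 0.45  0.81 -0.23  0.87 -0.08  1.91 -1.99]
```

View pics/w3.png

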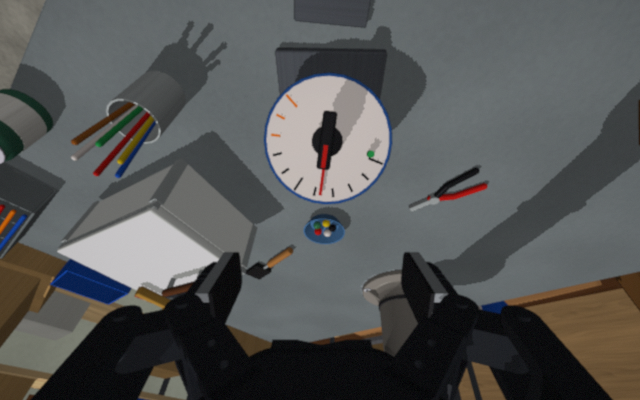

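```bash
cat >> h.py <<'E'
W=calibration("wrist")
def wproj(pose,P):
    M=np.eye(4);M[:3,:3]=R.from_rotvec(pose[3:]).as_matrix();M[:3,3]=pose[:3];T=np.linalg.inv(M@W["mount"])
    p=np.atleast_2d(P)@T[:3,:3].T+T[:3,3];return np.c_[W["fx"]*p[:,0]/p[:,2]+W["cx"],W["fy"]*p[:,1]/p[:,2]+W["cy"]]
E
python3 - <<'E'
from h import *
g=np.load("g.npy");ps=np.load("w3pose.npy")
P=lambda a,r_,h,g=g:wproj(ps,place(g,dial(a,r_,h)))
print(P(0,0,0),P(np.radians(70),.058,.008),P(np.radians(70)-1.2,.07,.005)); e=P(np.linspace(0,6.28,100),.085,0);print(e.min(0),e.max(0))
def res(x):
    q=[*x[:3]];f=lambda a,r_,h:wproj(ps,place(q,dial(a,r_,h)))
    E=f(np.linspace(0,6.28,200),.085,0)
    return np.r_[E.min(0)-[264,74],E.max(0)-[392,203],f(np.radians(70),.058,.009)[0]-[370,153],f(np.radians(70)-x[3],.064,.005)[0]-[322,195]]
f=least_squares(res,[*g[:3],1.2]);print(f.x,f.fun.round(1))
E
```

```text
[[326.40312989 140.68787077]] [[367.97895882 158.06939594]] [[325.17568654 194.1951957 ]]
[261.68947581  70.86368104] [392.09570513 204.41376038]
[ 0.61702643 -0.19494211  2.67319866  1.42632353] [ 0.1  0.1  0.3  3.4 -0.6 -0.1  0.3 -3.2]
```

Run:
```python
from h import *
g=np.load("g.npy");ps=np.load("w3pose.npy")
def ray(n,u,z):
    c=C[n];T=c["world_from_camera"];d=T[:3,:3]@[(u[0]-c["cx"])/c["fx"],(u[1]-c["cy"])/c["fy"],1];return T[:3,3]+d*(z-T[2,3])/d[2]
a,b,l=[ray("scene",u,.015) for u in((200.2,250.5),(258.5,226.5),(181,214))]
for v in(b-a,l-a):print(np.linalg.norm(v),np.arctan2(v[1],v[0]))
print((b+l)/2)
s1,s2,s3=[ray("side",(np.array(u)-[450,0])/6+[305,135],.015) for u in((745,265),(572,335),(472,272))]
for v in(s1-s2,s3-s2):print("side",np.linalg.norm(v),np.arctan2(v[1],v[0]))
c3=lambda L:np.array(L)/5+[175,155]
face=c3(np.array([(240,67),(308,160),(140,360),(65,260),(200,345),(270,260),(293,100)]))
def res(x):
    q=x[:3];f=lambda a,r_,h:wproj(ps+np.r_[x[4:7],0,0,0],place(q,dial(a,r_,h)))
    E=f(np.linspace(0,6.28,400),.085,0);t70=np.radians(70)
    S=proj("scene",place(q,dial(np.linspace(0,6.28,721),.0815,0)));e=[]
    for p in face:
        d=S-p;e.append(d[np.argmin((d**2).sum(1))])
    e+=[proj("scene",place(q,dial(t70,.058,.009)))[0]-c3((150,122)),proj("side",place(q,dial(t70,.058,.009)))[0]-(np.array([653-450,75])/6+[305,135])]
    a=t70-x[3];t=proj("scene",place(q,dial(a,.064,.005)))[0]-proj("scene",place(q,dial(a,.02,.005)))[0];n=np.array([-t[1],t[0]])/np.linalg.norm(t)
    e2=n@(proj("scene",place(q,dial(a,.064,.005)))[0]-c3((275,120)))
    return np.r_[E.min(0)-[264,74],E.max(0)-[392,203],f(t70,.058,.009)[0]-[370,153],(f(a,.064,.005)[0]-[322,195])[0],np.ravel(e),e2,x[4:7]/.003]
f=least_squares(res,[*g[:3],1.2,0,0,0],loss="soft_l1");print(f.x.round(4),res(f.x).round(1));np.save("g2.npy",f.x)
```

```text
0.16206060049421642 2.4238092590673155
0.1488332279473171 -2.262744294941311
[ 0.6178716  -0.19289154  0.015     ]
side 0.1419626148990704 -2.253297091709985
side 0.09623352597828136 -0.625058734335664
[ 6.1960e-01 -1.9860e-01  2.5046e+00  1.3415e+00  1.9000e-03 -6.0000e-04
  4.1000e-03] [-0.  -3.   0.9  0.1 -0.5  2.4 -0.3  0.1 -0.5  0.4  0.1  0.1 -0.1 -0.9
  0.   0.  -0.   2.1  1.1  0.  -0.1  0.2 -1.5 -0.9 -1.3 -1.3  0.6 -0.2
  1.4]
```

Run:
```python
from h import *
g=np.array([.619,-.197,2.47]);np.save("g3.npy",g)
o,p,Rc=state()
go([place(g,dial(0,0,h))[0] for h in(.12,.02)],Rgrip(g,1.3)); go([place(g,dial(0,0,.12))[0]])
```

```text
t 12.2167 p [ 0.6697 -0.2464  0.3224] R
 [[ 0.694 -0.63  -0.347]
 [-0.535 -0.775  0.337]
 [-0.482 -0.048 -0.875]]
turn [-0.49 -1.01  0.9 ] rows 1.4408382404474147
[ 0.673 -0.24   0.203] shift [ 0.0662 -0.0124  0.0985] rows 2.9
[ 0.628 -0.204  0.121] shift [-0.   0.   0.1] rows 2.4
t 12.2167 p [ 0.6697 -0.2464  0.3224] R
 [[ 0.694 -0.63  -0.347]
 [-0.535 -0.775  0.337]
 [-0.482 -0.048 -0.875]]
[ 0.673 -0.24   0.203] shift [ 0.056  -0.0014  0.1053] rows 2.9
```

Request:
apply_moves:
  moves:
    - [0,0,0,0.014,0,0.026,1]
    - [0,0,0,0.014,0,0.026,1]
    - [0,0,0,0.014,0,0.026,1]
    - [0,0,0,0.014,0,0.026,1]
    - [-0.16,-0.33,0.3,0,0,0,1]
    - [-0.16,-0.33,0.3,0,0,0,1]
    - [-0.16,-0.33,0.3,0,0,0,1]
    - [0,0,0,0,0,0,1]

```text
clock: 12.88
tcp_pos: [0.6756, -0.2406, 0.2054]
orientation: [-2.652, 1.029, 0.846]
contact_force: [1.7, 0.5, -0.0]
grip_width: 0.0854
gripper_force: 0.0
```

Run:
```python
from h import *
g=np.load("g3.npy")
go([place(g,dial(0,0,h))[0] for h in(.12,.02)],Rgrip(g,1.3)); print(state()[0]["joints"].round(2))
```

```text
t 12.8833 p [ 0.6756 -0.2406  0.2054] R
 [[ 0.6   -0.664 -0.446]
 [-0.566 -0.746  0.351]
 [-0.566  0.042 -0.823]]
turn [ 0.02 -0.07  0.08] rows 0.11469923023130378
[ 0.673 -0.24   0.203] shift [-0.0009  0.0011  0.0033] rows 0.1
[ 0.628 -0.204  0.121] shift [-0.   0.   0.1] rows 2.4
[ 0.42  0.95 -0.19  0.9  -0.07  1.87 -2.05]
```

Full tilt reached. Approach along the dial normal; check with the wrist camera partway.

Request:
apply_moves:
  moves:
    - [0,0,0,0,0.001,0.02,1]
    - [0,0,0,0,0,0.02,1]
    - [0,0,0,0,0,0.015,1]
    - [0,0,0,0,0,0.01,1]
    - [0,0,0,0,0,0,1]
    - [0,0,0,0,0,0,1]
    - [0,0,0,0,0,0,1]
    - [0,0,0,0,0,0,1]

```text
clock: 13.55
tcp_pos: [0.6461, -0.2208, 0.154]
orientation: [-2.652, 1.033, 0.84]
contact_force: [0.2, 0.5, 0.5]
grip_width: 0.0858
gripper_force: 0.0
```

Run:
```python
from h import *
import cv2
from bench import grab_frame
g=np.load("g3.npy");o,p,Rc=state();im=grab_frame("wrist");cv2.imwrite("pics/w4.png",im)
go([place(g,dial(0,0,.02))[0]],Rgrip(g,1.3));ps=np.r_[p,o["orientation"]]
print(wproj(ps,place(g,dial(np.r_[1.2217-1.3],.033,.048))),wproj(ps,place(g,dial(np.r_[1.2217-1.3],-.033,.048))),wproj(ps,place(g,dial(0,0,0))),o["contact_force"])
```

```text
t 13.6 p [ 0.646  -0.2208  0.1538] R
 [[ 0.6   -0.667 -0.442]
 [-0.568 -0.744  0.351]
 [-0.563  0.041 -0.826]]
turn [-0.   -0.11  0.06] rows 0.12727701111446443
[ 0.628 -0.204  0.121] shift [-0.0016 -0.0017  0.0406] rows 1.0
[[318.69733501 292.84248341]] [[319.11611818 196.29147182]] [[319.38694843 219.63385088]] [0.21685651 0.50803712 0.49900947]
```

View pics/w4.png

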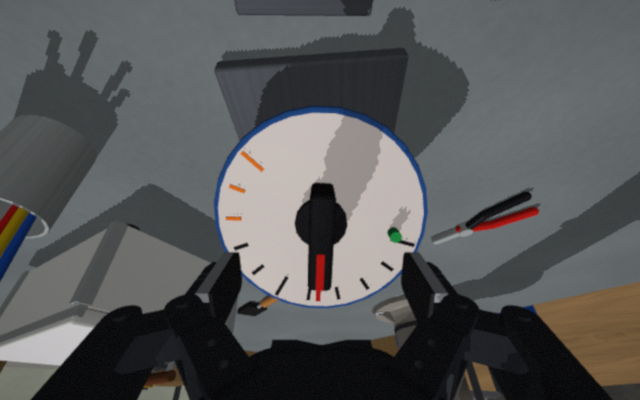

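Request:
apply_moves:
  moves:
    - [0,0,0,-0.001,0,0.015,1]
    - [0,0,0,0,0,0.015,1]
    - [0,0,0,0,0,0.01,1]
    - [0,0,0,0,0,0,0]
    - [0,0,0,0,0,0,-1]
    - [0,0,0,0,0,0,-1]
    - [0,0,0,0,0,0,-1]
    - [0,0,0,0,0,0,-1]
  grip_force: 30

```text
clock: 14.27
tcp_pos: [0.6274, -0.2062, 0.121]
orientation: [-2.651, 1.034, 0.842]
contact_force: [-0.7, 0.0, -0.0]
grip_width: 0.0255
gripper_force: 0.0
```

Request:
apply_moves:
  moves:
    - [0,0,0,0,0,0,-1]
    - [0,0,0,0,0,0,-1]
    - [0,0,0,0,0,0,-1]
    - [0,0,-0.6,0,0,0,-1]
    - [0,0,-0.6,0,0,0,-1]
    - [0,0,-0.6,0,0,0,-1]
    - [0,0,-0.6,0,0,0,-1]
    - [0,0,-0.6,0,0,0,-1]

```text
clock: 14.93
tcp_pos: [0.6278, -0.2056, 0.1211]
orientation: [-2.711, 0.586, 0.77]
contact_force: [3.5, 1.2, 2.4]
grip_width: 0.0153
gripper_force: 33.7
```

Run:
```python
from h import *
o=state()[0];print(o["joints"].round(2),o["moment"].round(2),o["contact_force"].round(1),o["grip_width"])
g=np.load("g3.npy");go([place(g,dial(0,0,.02))[0]],Rgrip(g,0))
```

```text
[ 0.47  0.91 -0.29  1.18 -0.02  1.62 -1.77] [ 0.06 -0.81 -0.48] [3.5 1.2 2.4] 0.015327163293811072
t 14.9333 p [ 0.6278 -0.2056  0.1211] R
 [[ 0.778 -0.447 -0.442]
 [-0.308 -0.884  0.352]
 [-0.548 -0.138 -0.825]]
turn [ 0.07 -0.08 -9.32] rows 9.321113401650473
[ 0.628 -0.204  0.121] shift [ 0.0009 -0.0011  0.0002] rows 0.0
```

Request:
apply_moves:
  moves:
    - [0,0,-0.9,0,0,0,-1]
    - [0,0,-0.9,0,0,0,-1]
    - [0,0,-0.9,0,0,0,-1]
    - [0,0,-0.9,0,0,0,-1]
    - [0,0,-0.9,0,0,0,-1]
    - [0,0,-0.9,0,0,0,-1]
    - [0,0,-0.9,0,0,0,-1]
    - [0,0,-0.5,0,0,0,-1]

```text
clock: 15.6
tcp_pos: [0.6278, -0.2053, 0.1212]
orientation: [-2.62, -0.38, 0.561]
contact_force: [2.4, 2.7, 2.5]
grip_width: 0.0157
gripper_force: 33.8
```

Request:
apply_moves:
  moves:
    - [0,0,-0.4,0,0,0,-1]
    - [0,0,-0.4,0,0,0,-1]
    - [0,0,-0.4,0,0,0,-1]
    - [0,0,-0.3,0,0,0,-1]
    - [0,0,-0.2,0,0,0,-1]
    - [0,0,0,0,0,0,-1]
    - [0,0,0,0,0,0,-1]
    - [0,0,0,0,0,0,-1]

```text
clock: 16.27
tcp_pos: [0.6278, -0.2052, 0.1212]
orientation: [-2.556, -0.599, 0.503]
contact_force: [5.1, 1.9, 5.1]
grip_width: 0.0156
gripper_force: 34.0
```

Run:
```python
from h import *
o,p,Rc=state();print(o["joints"].round(2),Rc.inv().apply(o["moment"]).round(2),o["contact_force"].round(1),o["grip_width"])
g=np.load("g3.npy");go([place(g,dial(0,0,.02))[0]],Rgrip(g,0))
```

```text
[ 0.58  0.95 -0.51  1.16  0.12  1.64 -0.99] [ 0.34  1.3  -0.06] [5.1 1.9 5.1] 0.015614929555967511
t 16.2667 p [ 0.6278 -0.2052  0.1212] R
 [[ 0.838  0.321 -0.442]
 [ 0.491 -0.797  0.352]
 [-0.239 -0.512 -0.825]]
turn [ 0.09 -0.04 -0.85] rows 0.8581451076427107
[ 0.628 -0.204  0.121] shift [ 0.0007 -0.0008  0.0002] rows 0.0
```

Request:
apply_moves:
  moves:
    - [0,0,-0.2,0,0,0,-1]
    - [0,0,-0.2,0,0,0,-1]
    - [0,0,-0.2,0,0,0,-1]
    - [0,0,-0.2,0,0,0,-1]
    - [0,0,-0.2,0,0,0,-1]
    - [0,0,0,0,0,0,-1]
    - [0,0,0,0,0,0,-1]
    - [0,0,0,0,0,0,-1]

```text
clock: 16.93
tcp_pos: [0.6278, -0.2052, 0.1212]
orientation: [-2.509, -0.727, 0.467]
contact_force: [5.2, 2.2, 5.5]
grip_width: 0.0151
gripper_force: 36.8
```

```bash
cat > s.py <<'E'
from h import *
o,p,Rc=state();print(o["joints"].round(2),Rc.inv().apply(o["moment"]).round(2),Rc.inv().apply(o["contact_force"]).round(1),o["grip_width"])
g=np.load("g3.npy");go([place(g,dial(0,0,.02))[0]],Rgrip(g,0))
E
python3 s.py
```

```text
[ 0.59  0.96 -0.54  1.16  0.14  1.65 -0.9 ] [0.26 1.39 0.55] [ 4.3 -2.5 -6.1] 0.015090951379072178
t 16.9333 p [ 0.6278 -0.2052  0.1212] R
 [[ 0.8    0.405 -0.442]
 [ 0.571 -0.742  0.352]
 [-0.185 -0.534 -0.825]]
turn [ 0.09 -0.04  0.14] rows 0.16804592474534252
[ 0.628 -0.204  0.121] shift [ 0.0007 -0.0008  0.0001] rows 0.0
```

Request:
apply_moves:
  moves:
    - [0,0,-0.2,0,0,0,-1]
    - [0,0,-0.2,0,0,0,-1]
    - [0,0,-0.2,0,0,0,-1]
    - [0,0,-0.2,0,0,0,-1]
    - [0,0,0,0,0,0,-1]
    - [0,0,0,0,0,0,-1]
    - [0,0,0,0,0,0,-1]
    - [0,0,0,0,0,0,-1]

```text
clock: 17.6
tcp_pos: [0.6276, -0.2055, 0.1214]
orientation: [-2.469, -0.825, 0.439]
contact_force: [4.8, 3.2, 7.0]
grip_width: 0.0155
gripper_force: 79.3
```

```bash
python3 s.py
```

```text
[ 0.6   0.96 -0.56  1.16  0.15  1.65 -0.83] [0.41 1.34 1.84] [ 4.7 -3.8 -6.8] 0.01545909144947813
t 17.6 p [ 0.6276 -0.2055  0.1214] R
 [[ 0.765  0.469 -0.442]
 [ 0.629 -0.693  0.352]
 [-0.142 -0.547 -0.825]]
turn [ 0.09 -0.03  0.91] rows 0.9146890949878544
[ 0.628 -0.204  0.121] shift [ 0.0011 -0.0009  0.0003] rows 0.0
```

Request:
apply_moves:
  moves:
    - [0,0,0.5,0,0,0,-1]
    - [0,0,0,0,0,0,0]
    - [0,0,0,0,0,0,1]
    - [0,0,0,0,0,0,1]
    - [0,0,0,0,0,0,1]
    - [0,0,0,0,0,0,1]
    - [0,0,0,0,0,0,1]
    - [0,0,0,0,0,0,1]

```text
clock: 18.27
tcp_pos: [0.6267, -0.206, 0.1202]
orientation: [-2.493, -0.767, 0.459]
contact_force: [0.7, 0.1, -0.8]
grip_width: 0.0851
gripper_force: 0.0
```

Request:
apply_moves:
  moves:
    - [0,0,0,0,0,-0.015,1]
    - [0,0,0,0,0,-0.02,1]
    - [0,0,0,0,0,-0.025,1]
    - [0,0,0,0,0,-0.025,1]
    - [0,0,0,0,0,-0.02,1]
    - [0,0,0,0,0,0,1]
    - [0,0,0,0,0,0,1]
    - [0,0,0,0,0,0,1]

```text
clock: 18.93
tcp_pos: [0.6729, -0.2423, 0.206]
orientation: [-2.492, -0.767, 0.461]
contact_force: [-0.5, 0.4, 0.2]
grip_width: 0.0853
gripper_force: 0.0
```

Run:
```python
from h import *
import cv2
from bench import grab_frame
w=cv2.resize(grab_frame("wrist")[60:330,180:480],(420,378));s=cv2.resize(grab_frame("side")[130:300,220:420],(380,323))
c=np.zeros((378,800,3),np.uint8);c[:,:420]=w;c[:323,420:]=s;cv2.imwrite("pics/w5.png",c)
o=state()[0];print(o["contact_force"],o["grip_width"])
```

```text
[-0.4296306   0.45544511 -0.25202272] 0.08552172216935196
```

View pics/w5.png

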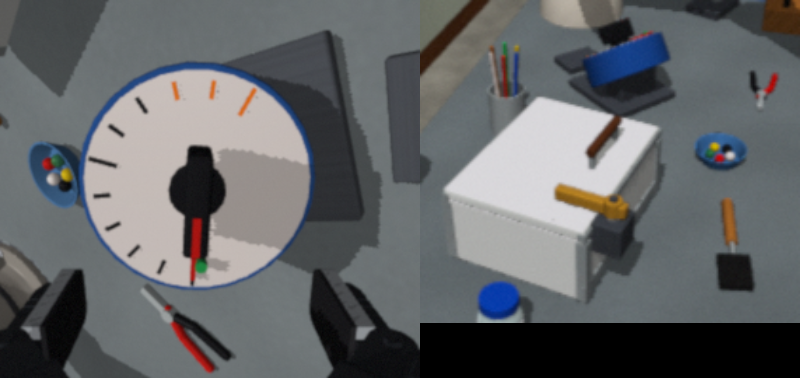

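The pointer at crop (193,250) rests against the green post at (201,266). The lid is shut, the turnbutton is square across it, and the bystanders are undisturbed.

```bash
python3 -c "
from bench import order
print(order.hand_in())"
```

```text
the job is handed in; nothing more can be done
None
```

I shut the lid, swung the turnbutton square across it and turned the knob back until the pointer met its zero stop; the bystanders looked undisturbed in the last pictures, and the job is handed in with no verdict returned.

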